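# Seat the carved plaque and throw the toggle clamp

### The arm

A 7-joint arm with a two-finger parallel gripper is mounted at the origin on the work surface. World frame = base frame: x ahead of the robot, y to its left, z up, the work surface at z = 0. Lengths are in m, angles in rad, forces in N, time in s.
With the tool pointing down it reaches from about 0.4 to 0.9 m from the base axis. Payload 5.6 kg.
Tool frame: the origin (TCP) lies midway between the tips of the shut fingers; the grasp point (between the pads) lies 19 mm behind it; y points along the fingers, z is the direction in which the jaws open and shut, and the axes are right-handed (so a half turn about y gives the same grasp; the last joint's range is limited). The gripper opens to 92 mm and grips with 3 to 60 N. Pads are 20 mm wide; open, the fingers measure 128 mm over their backs; the gripper's body (75 mm by 189 mm) begins 69 mm behind the grasp point.
Start: joints at [-1.182, 0.468, -0.012, 1.603, 0.006, 1.071, -0.056], TCP at [0.272, 0.59, 0.215] pointing down, gripper open.
Joint ranges: [-2.53, 2.53], [-0.31, 2.02], [-1.57, 1.55], [0.28, 2.44], [-1.29, 4.43], [0.15, 1.84], [-2.92, 2.92]. Speed limits (rad/s): [2.57, 2.57, 3.14, 3.14, 3.14, 3.14, 3.14].

### API

Orientations are given as a 3x3 rotation matrix whose columns are the frame's x, y, z axes.
In Python, from station import env, effector, solver, viewer, workorder, search_frame, tip_of gives the robot as it stands. Calls block until the motion is done:
- env.reach(position, orientation): joint-space move of the TCP to a pose.
- env.movel(position, frame=None, rate=0.15): straight line of the TCP; frame=None keeps the orientation; rate is the mean speed in m/s.
- env.goto_joints(angles): joint-space move.
- effector.release() and effector.grasp(squeeze=None): open the fingers fully, or close them until they stop; squeeze is the grip in N (None keeps the last).
- env.pause(seconds).
- solver.inverse_kinematics(position, orientation): joint angles nearest the present ones, or None.
- env.sense(): the state.
- viewer.read_camera(name): name is "side" or "top"; returns (picture, depth): 420x560x3 uint8, red, green, blue; 420x560 float32, m along the optical axis (not along the pixel's ray), 0 where there is no reading.
- viewer.camera_info(name): a dict with "intrinsics" (3x3 intrinsics, pixels), "dist_coeffs" ([k1, k2, p1, p2, k3] as OpenCV has them; the pictures are not rectified), "eye" and "rotation" of the camera in the world. Camera axes: x right, y up, looking along -z (the intrinsics and any distortion apply to the point x, -y, -z); pixel columns grow to the right and rows downward; lengths in m; the calibration is good to about 2 mm. A picture is of the moment at which its call begins. camera_info takes no time and is no camera call.
A pose or a line that the arm cannot do raises env.PlanningError and nothing moves.
- workorder.finish_job(): hands the job in, once; it reports no verdict.
Trained networks look in the newest picture that a camera, given by its name, has taken for a name from the list of things; names that differ only in an ending like _2 or _b are one class to them, and where a whole thing is asked for, a point or a joint stands for the part that bears it (a point fixed in the world has none). Each returns a list of dicts, best first, with "score" (0 to 1); they miss things now and then, are a little off and sometimes report something else, mostly with a low value. They report only what shows in the picture. A call takes as long as a camera call. They do not tell look-alikes from the thing itself.
- search_frame(camera, name): "at" ([x, y, z] in m, in world coordinates, good to about 4 mm: the middle of the surface that is visible of it).
- tip_of(camera, name): "at" ([x, y, z] in m, in world coordinates, good to about 4 mm: a listed point, or the origin of a listed thing).
The state is a dict: "t": time; "joint_positions": joint angles; "joint_velocities": joint speeds; "tau": joint torques, N m; "ee_pos": TCP position; "tcp_rot": TCP orientation; "wrist_force": force on the tool from outside, world axes, zero at the start; "moment": the same for the moment, N m; "gripper_width": finger opening in m.
Only numpy, scipy, OpenCV 4.12 (cv2) and the standard library are available. Lean on these libraries where they do the work, as an engineer would, in place of code of your own. Each camera call takes 0.05 s, during which the arm holds its last target.

### The job

The carved wooden plaque lies loose on the clamping board. Push it back until its long side sits flush on the back stop, slide it along until you feel its end bear on the button of the end stop, then push the toggle clamp's handle over and down past its centre until it snaps shut and its rubber foot holds the plaque there. Work gently: do not ram the plaque into the stops or lean hard on the handle, and leave the other things on the board and bench where they are.

Things in the scene. Friction and masses are not known exactly. Their poses are not given: they have to be found in the camera images.
- jig: Clamping board of plywood, 200 (x) x 400 (y) x 18 mm, fixed on the bench; its place and yaw change from start to start. Origin under its centre, z up, top at z = 18 mm; +x is its far side from the robot, +y the side with the toggle clamp, whose linkage lies in the plane x = 15 mm. The back stop's face is the plane x = 60 mm; the plaque's home is x = 15 mm, yaw as the board's, y = -66 to -54 mm.
- back_stop: Aluminium bar 16 (x) x 150 (y) x 14 mm high, screwed on the board's far (+x) side; origin at the foot of the middle of its long face, which looks to the board's -x and on which the plaque's far side bears. Axes as the board's.
- side_stop: End stop between plaque and clamp: aluminium block 34 (x) x 12 (y) x 22 mm high with an adjustable stop screw. The screw's steel button, 15 mm across, 12 mm over the board, looks to the board's -y and bears on the plaque's end. Origin on the board under the button's face at mid setting; the screw is set up to 6 mm in or out of that, differently each time and not measured: feel for it.
- plaque: Wooden plaque 90 (x) x 140 (y) x 25 mm, about 0.2 kg, a leaf carved in its top, loose on the board, some 15 to 50 mm short of each stop and turned up to 0.2 rad. Origin at the centre of its underside, axes along its sides, z up. It slides on the board with 1 to 3 N. Push it to the board's +x to meet the back stop, then to +y to meet the button. More than 25 N on a stop dents it.
- clamp_arm: Steel arm of the toggle clamp, 65 mm long, 19 mm wide, carrying the foot at its end. Origin on its pivot at board frame (15, 45, 46) mm. Open, it stands upright over the board's y = 20 to 70 mm and reaches to 120 mm over the board's underside; it swings down towards -y over the plaque as the handle is pushed over.
- clamp_handle: Handle of the toggle clamp: steel bar with a black grip 18 mm wide, 16 thick, 72 long, its free end 31 mm beyond grip_top. Origin on its inner pin, inside the linkage; y runs along it to its free end, z is the normal of its upper face (the one to push), x is parallel to the board's x. Open, it stands up, leaning a little to the board's +y, upper face to -y; shut, it lies nearly level, pointing to +y. More than 25 N bends it.
- grip_top (a point): Middle of the grip's upper face, axes as the handle's. Board frame, mm: x = 15; (y, z) = (79, 127) open, then (111, 127), (131, 123), (148, 115), (155, 102), (158, 92), (160, 81), (161, 71) shut. Swings with up to 3 N until the foot meets the plaque (z about 105), then resists with a peak of 4 to 12 N, passes its centre near z = 83 and snaps onto a hard stop; let go earlier it springs back.
- foot: Rubber foot, 18 mm across, 12 mm high, on the sprung spindle at the end of the clamp's arm; origin at the centre of its underside. Shut, it presses the plaque's top about 27 mm in from its end, with 15 to 35 N; the spindle's screw setting, and so the push needed, differs from start to start.
- jar: Small glass jar with brass cap, 32 mm across, 45 mm high, standing on the board; leave alone. Origin under its centre.
- gouge: Carving gouge, wooden handle and steel blade, 100 mm long along its y, lying on the board behind the back stop; leave alone. Origin under its middle.
- bottle_a: White paint bottle with brass cap, 44 mm across, 105 mm high, on the bench; leave alone. Origin under its centre.
- bottle_b: Grey paint bottle with brass cap, 44 mm across, 105 mm high, on the bench; leave alone. Origin under its centre.
- bottle_c: Black paint bottle with brass cap, 48 mm across, 115 mm high, on the bench; leave alone. Origin under its centre.
- maul: Wooden mallet lying on the bench, head 85 x 48 mm, handle to its -x; leave alone. Origin under its head.
Things that resemble listed ones, but are neither listed nor needed, are in the scene too. Several things have the shape of the plaque; the one meant has the colours described above.

How it is judged:
On the way, in this order (a step that is already met when the one before it is completed fails the run):
1. the plaque lies flush on the back stop (within 1.5 mm, square within 0.02 rad) and bears on the end stop's button with at least 2 N (x of plaque in the frame of jig between 0.0135 and 0.0175 m and y of plaque in the frame of jig between -0.068 and -0.052 m and angle between the x axis of plaque and the x axis of jig, either way round below 0.02 rad and contact force between plaque and side_stop above 2 N), for 0.05 s.
2. the clamp has snapped shut on the plaque (z of grip_top in the frame of jig below 0.076 m and contact force between foot and plaque above 10 N), for 0.2 s.
At the end, for the whole second after the job is handed in: The plaque lies at rest within 2 mm of the back stop, square to it (0.02 rad), its centre 52 to 68.5 mm to the -y side of the board's; the handle is snapped down (grip_top under 76 mm over the board's underside) and the foot presses the plaque with over 10 N, all without the robot (all of step 2 and x of plaque in the frame of jig between 0.013 and 0.0175 m and y of plaque in the frame of jig between -0.0685 and -0.052 m and angle between the x axis of plaque and the x axis of jig, either way round below 0.02 rad and linear speed of plaque below 0.01 m/s); the robot touches nothing.
It fails at once if the plaque was rammed into a stop with more than 25 N (contact force between plaque and back_stop above 25 N or contact force between plaque and side_stop above 25 N).
It fails at once if the handle was pushed with more than 25 N (contact force between clamp_handle and anything else above 25 N).
It fails at once if a bystander was moved by more than 20 mm (distance of any of jar, gouge, bottle_a, bottle_b, bottle_c, maul from where it was at the start of the episode above 0.02 m).
It also fails if it takes over 70 s, if anything falls off the work surface, if the arm or the gripper's body presses on something with over 40 N, if the wrist force passes 120 N, or if a joint passes its speed limit or range.

## Working session

There is one attempt and no reset: what is moved stays moved. The work goes in short steps, each a Python script; the robot and the scene stay as the last script left them, time stands still between calls to the robot, and variables do not carry over. Pictures are saved under pics/ and viewed, and the job is handed in when it is done.

```bash
ls; mkdir -p pics
cat > h.py <<'E'
import numpy as np, cv2
from station import env, effector, solver, viewer, workorder, search_frame, tip_of
def save(n,im,s=1,crop=None):
    if crop: r0,r1,c0,c1=crop; im=im[r0:r1,c0:c1]
    im=cv2.resize(im,None,fx=s,fy=s,interpolation=cv2.INTER_CUBIC)
    cv2.imwrite('pics/'+n+'.png',im[:,:,::-1])
E
python3 - <<'E'
from h import *
for c in('top','side'):
    p,d=viewer.read_camera(c); save(c+'0',p); np.savez('pics/'+c+'0.npz',p=p,d=d)
    i=viewer.camera_info(c); print(c,i)
    for n in('jig','back_stop','side_stop','plaque','clamp_arm','clamp_handle','foot','jar'):
        print(n,[(np.round(x['at'],3).tolist(),round(x['score'],2)) for x in tip_of(c,n)])
    print('gt',[(np.round(x['at'],3).tolist(),round(x['score'],2)) for x in tip_of(c,'grip_top')])
print(env.sense())
E
```

```text
pics
top {'intrinsics': array([[414.19208066,   0.        , 277.46465031],
       [  0.        , 414.19208066, 211.62083388],
       [  0.        ,   0.        ,   1.        ]]), 'dist_coeffs': array([-0.04449302,  0.        ,  0.        ,  0.        ,  0.        ]), 'eye': array([ 0.30760676, -0.0031626 ,  1.29694551]), 'rotation': array([[ 0.01070226,  0.99243828, -0.12227723],
       [-0.99975825,  0.01296883,  0.01775541],
       [ 0.01920694,  0.12205765,  0.99233715]])}
jig [([0.505, -0.01, 0.003], 0.67)]
back_stop [([0.58, -0.052, 0.017], 0.59)]
side_stop [([0.521, 0.008, 0.016], 0.36)]
plaque [([0.673, -0.364, 0.004], 0.95), ([0.225, -0.331, 0.001], 0.85), ([0.526, -0.093, 0.021], 0.81), ([0.283, 0.31, 0.003], 0.69)]
clamp_arm [([0.506, 0.04, 0.047], 0.69)]
clamp_handle [([0.446, 0.371, 0.002], 0.56), ([0.488, 0.082, 0.048], 0.54)]
foot [([0.5, 0.066, 0.125], 0.47), ([0.513, 0.013, 0.101], 0.36)]
jar [([0.394, 0.102, 0.018], 0.53)]
gt [([0.494, 0.071, 0.127], 0.43)]
side {'intrinsics': array([[494.26929289,   0.        , 287.01867257],
       [  0.        , 494.26929289, 210.
[... 1052 characters left out ...]
int_velocities': array([-7.10216090e-04, -1.46079878e-03, -6.76659326e-04, -5.87274686e-04,
       -1.24135270e-03,  8.75083335e-05,  1.15062905e-03]), 'tau': array([ 4.46220902e-04, -5.20429409e+01, -1.20476761e-02, -2.44049799e+01,
       -5.66754187e-02,  1.14811363e-02,  4.74400551e-06]), 'ee_pos': array([0.27208917, 0.59031778, 0.21461795]), 'tcp_rot': array([[ 9.08175405e-01,  5.72194856e-05,  4.18589813e-01],
       [-4.18589815e-01,  4.03893973e-05,  9.08175404e-01],
       [ 3.50587392e-05, -9.99999998e-01,  6.06321512e-05]]), 'wrist_force': array([-0.07432651, -0.1689732 , -0.12102197]), 'moment': array([-0.00847248,  0.04538175,  0.02117627]), 'gripper_width': 0.09184855052867417}
```

View pictures.

View pics/top0.png

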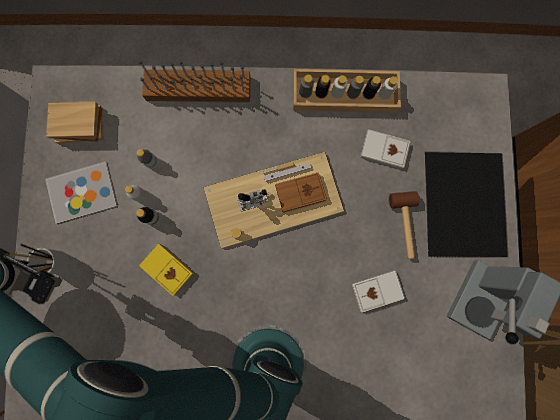

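View pics/side0.png

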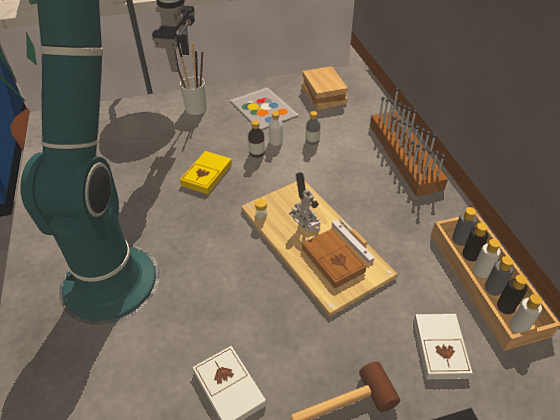

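```bash
cat >> h.py <<'E'
def cloud(c,d):
    i=viewer.camera_info(c); K=i['intrinsics']; H,W=d.shape
    u,v=np.meshgrid(np.arange(W),np.arange(H))
    n=cv2.undistortPoints(np.stack([u,v],-1).reshape(-1,1,2).astype(float),K,i['dist_coeffs']).reshape(H,W,2)
    P=np.stack([n[...,0]*d,-n[...,1]*d,-d],-1)
    return P@i['rotation'].T+i['eye']
def proj(c,P):
    i=viewer.camera_info(c); q=(np.atleast_2d(P)-i['eye'])@i['rotation']; q=q*[1,-1,-1]
    return cv2.projectPoints(q,np.zeros(3),np.zeros(3),i['intrinsics'],i['dist_coeffs'])[0].reshape(-1,2)
E
python3 - <<'E'
from h import *
T=np.load('pics/top0.npz');S=np.load('pics/side0.npz')
a=cv2.resize(T['p'][140:260,195:355],None,fx=5,fy=5,interpolation=cv2.INTER_CUBIC); save('topc',a[:, :800])
save('sidec',S['p'],4,(165,315,235,400))
for c,D in(('top',T),('side',S)):
    X=cloud(c,D['d']); 
    m=(X[...,2]>.010)&(X[...,2]<.028)&(abs(X[...,0]-.5)<.2)&(abs(X[...,1])<.27)&(D['d']>0)
    m=cv2.morphologyEx(m.astype(np.uint8),cv2.MORPH_OPEN,np.ones((3,3)))>0
    print(c,m.sum(),'board z',np.median(X[m][:,2]))
    r=cv2.minAreaRect(X[m][:,:2].astype(np.float32)*1000);print(r)
    m2=(X[...,2]>.037)&(X[...,2]<.05)&(np.hypot(X[...,0]-.525,X[...,1]+.093)<.085)
    m2=cv2.morphologyEx(m2.astype(np.uint8),cv2.MORPH_OPEN,np.ones((3,3)))>0
    print('plq',m2.sum(),np.median(X[m2][:,2]),cv2.minAreaRect(X[m2][:,:2].astype(np.float32)*1000))
E
```

```text
top 5848 board z 0.018758976396061722
((505.7695007324219, -13.096969604492188), (201.1583251953125, 400.9024658203125), 17.505643844604492)
plq 1283 0.0438255448429512 ((525.627197265625, -95.90058898925781), (90.19322967529297, 140.20370483398438), 16.336275100708008)
side 6422 board z 0.018537250950457718
((502.7766418457031, -9.809417724609375), (201.79702758789062, 403.3603820800781), 17.141855239868164)
plq 1770 0.043367504988287786 ((523.3038330078125, -93.584716796875), (91.28294372558594, 144.3617706298828), 15.656319618225098)
```

View pics/topc.png

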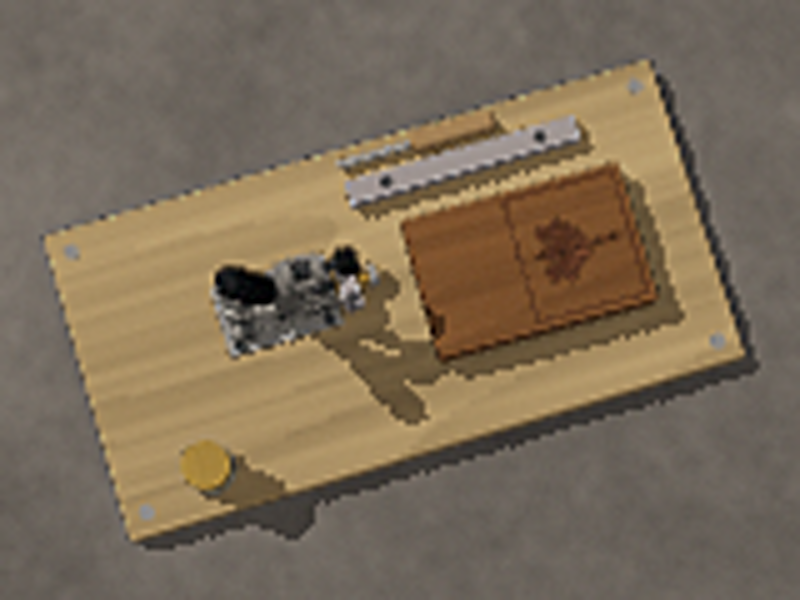

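View pics/sidec.png

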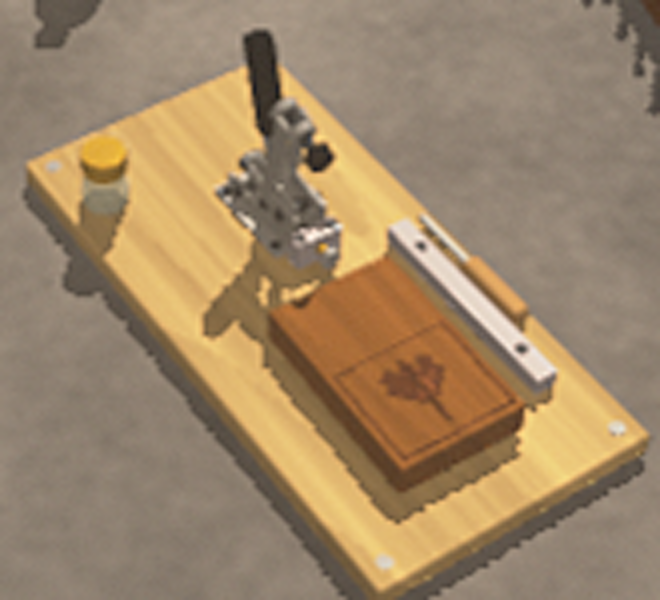

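The plaque candidates in the top view are wood at (301,192), white at (385,148) and (378,292), and yellow at (166,270). The wooden one with the carved leaf, on the board, is the one meant, and the enlarged crops confirm it. The back stop is behind it at (289,173), the clamp to its left at (253,198), and the jar at (236,234). The board's yaw is about 0.302 rad, so next I push the plaque back with both open fingers.

```bash
cat >> h.py <<'E'
YAW=0.302; C0=np.array([0.5043,-0.0115,0.])
c,s=np.cos(YAW),np.sin(YAW); BX=np.array([c,s,0]); BY=np.array([-s,c,0]); DN=np.array([0,0,-1.])
RB=np.stack([BX,BY,-DN],1)
R1=np.stack([BX,DN,BY],1)          # jaws along board y
R2=np.stack([BY,DN,-BX],1)         # jaws along board x
W=lambda x,y,z: C0+RB@(np.array([x,y,z])/1000)
B=lambda p: RB.T@(np.array(p)-C0)*1000
def F(n=1):
    return RB.T@np.mean([env.sense()['wrist_force'] for _ in range(n)],0)
def st(tag=''):
    q=env.sense(); print(tag,'t%.2f'%q['t'],'tcp',np.round(B(q['ee_pos']),2),'F',np.round(RB.T@q['wrist_force'],2))
E
python3 - <<'E'
from h import *
st()
for R in (R1,):
  print(solver.inverse_kinematics(W(-85,-87,200),R))
for z in(R2,np.stack([-BY,DN,BX],1)): print(solver.inverse_kinematics(W(15,150,200),z),solver.inverse_kinematics(W(15,-180,200),z))
env.reach(W(-85,-87,200),R1); st('pre')
env.movel(W(-85,-87,25),rate=.2); st('down')
env.movel(W(-66,-87,25),rate=.06); st('near')
env.movel(W(-65.5,-87,25),rate=.02); st('step')
E
```

```text
t1.00 tcp [-42.7  643.65 214.62] F [-0.12 -0.14 -0.12]
[-0.35221876  0.1773576   0.60810569  2.08684781 -0.12775612  0.91264754
  2.19969944]
[-1.38768268  0.52298253  1.37094442  2.046787   -0.59415028  1.06431372
 -2.56946354] [-0.62161117  0.78410852  1.34774792  1.79913422 -0.81102177  1.25305243
 -1.88272026]
[-0.6844472   0.22061279  0.38712917  2.01472072 -0.10365482  0.92470453
  0.05873018] [-0.35553616  0.48666436  0.81178969  1.78592056 -0.40348293  1.04358683
  0.90815971]
pre t3.59 tcp [-84.5  -86.55 200.02] F [-0.37  0.48  0.4 ]
down t4.62 tcp [-84.38 -87.41  25.69] F [ 0.66 -0.15  0.42]
near t5.08 tcp [-65.55 -86.85  25.13] F [-0.94  0.35 -0.31]
step t5.33 tcp [-65.75 -87.    24.96] F [ 0.14 -0.87  0.34]
```

Run:
```python
from h import *
x=-65.5
while x<-46:
    x+=2.5; env.movel(W(x,-87,25),rate=.02); f=F(); 
    print(round(x,1),np.round(f,1))
    if f[0]<-6: break
st()
p,d=viewer.read_camera('top'); save('top1',p,5,(140,260,195,355))
p,d=viewer.read_camera('side'); save('side1',p,4,(165,315,235,400))
```

```text
-63.0 [ 0.6 -0.2  0.2]
-60.5 [-0.9 -0.8  0.1]
-58.0 [-0.  -0.1  0.2]
-55.5 [ 0.1  0.1 -0.9]
-53.0 [-1.3 -0.6 -1.2]
-50.5 [-0.5 -0.7  0.3]
-48.0 [ 0.1 -0.3 -0. ]
-45.5 [-0.4  0.1 -0.2]
 t7.53 tcp [-45.18 -87.02  25.02] F [-0.41  0.07 -0.16]
```

View pics/side1.png

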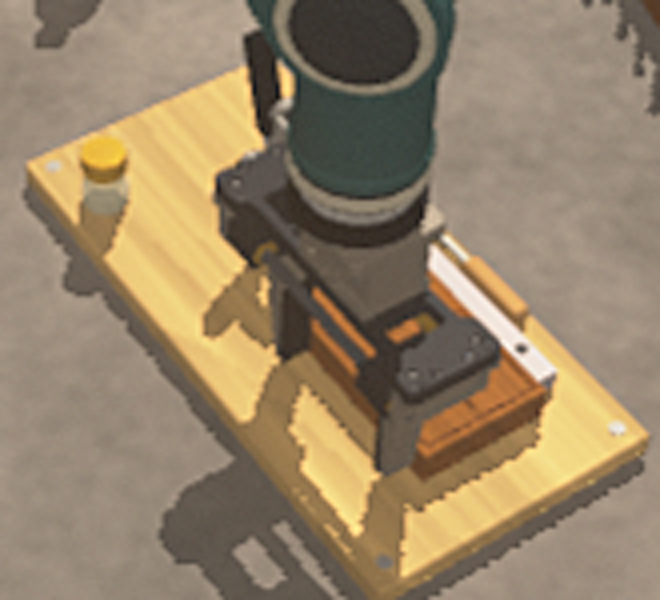

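Run:
```python
from h import *
x=-45.5
while x<-34:
    x+=0.7; env.movel(W(x,-87,25),rate=.01); f=F(); env.pause(.03); f2=F(); 
    print(round(x,1),np.round(f,1),np.round(f2,1))
    if min(f[0],f2[0])<-5: break
env.pause(.2)
st()
p,d=viewer.read_camera('top'); save('top2',p,5,(140,260,195,355))
p,d=viewer.read_camera('side'); save('side2',p,4,(165,315,235,400))
```

```text
-44.8 [-0.4 -0.3  0.4] [ 0.1  0.4 -0.3]
-44.1 [-1.3  0.4  0.2] [-0.6 -0.2  0.1]
-43.4 [-0.8  0.2 -0.2] [-0.3 -0.3 -0.2]
-42.7 [-0.7  0.6 -0. ] [-1.5 -0.3 -1. ]
-42.0 [-1.1 -0.5 -0.3] [-0.8 -0.  -0.4]
-41.3 [-2.1 -0.2 -1.3] [-0.4  0.2 -0.6]
-40.6 [-1.   0.6 -0.1] [-1.2  1.  -0.2]
-39.9 [-1.4  0.1  0.6] [-2.3 -0.1  1. ]
-39.2 [-4.4 -0.   3.6] [-5.6 -0.8  4.7]
 t10.38 tcp [-40.05 -87.01  24.92] F [-5.95 -0.1   3.87]
```

View pics/side2.png

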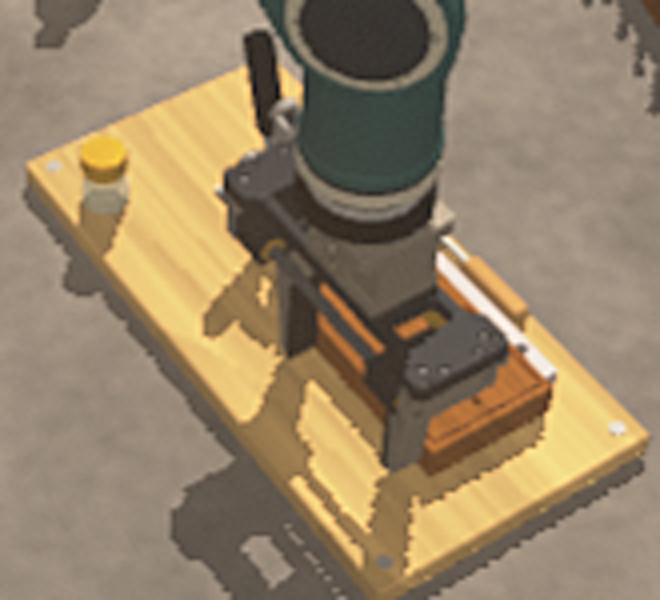

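```bash
cat >> h.py <<'E'
R3=np.stack([-BY,DN,BX],1)
E
python3 - <<'E'
from h import *
env.movel(W(-38.6,-87,25),rate=.01); env.pause(.1); st('seat')
env.movel(W(-60,-87,25),rate=.06)
env.movel(W(-75,-110,130),rate=.2); st()
effector.grasp(5)
env.reach(W(15,-195,110),R3); st('pre')
p,d=viewer.read_camera('top'); save('top3',p,5,(140,260,195,355)); np.savez('pics/top3.npz',p=p,d=d)
p,d=viewer.read_camera('side'); save('side3',p,4,(165,315,235,400)); np.savez('pics/side3.npz',p=p,d=d)
X=cloud('side',d); Z=X-C0; bx=Z@RB
m2=(X[...,2]>.037)&(X[...,2]<.05)&(abs(bx[...,0]-.015)<.055)&(abs(bx[...,1]+.085)<.08)
m2=cv2.morphologyEx(m2.astype(np.uint8),cv2.MORPH_OPEN,np.ones((3,3)))>0
print(m2.sum(),cv2.minAreaRect(bx[m2][:,:2].astype(np.float32)*1000))
E
```

```text
seat t10.83 tcp [-40.08 -87.01  24.84] F [-6.91 -0.75  4.6 ]
 t12.03 tcp [ -75.02 -109.24  129.4 ] F [-0.72 -0.38 -0.13]
pre t14.52 tcp [  14.62 -194.72  109.85] F [-0.47 -0.17  0.49]
1202 ((12.623497009277344, -84.82344055175781), (90.34854125976562, 142.53256225585938), 1.0566747188568115)
```

View pics/side3.png

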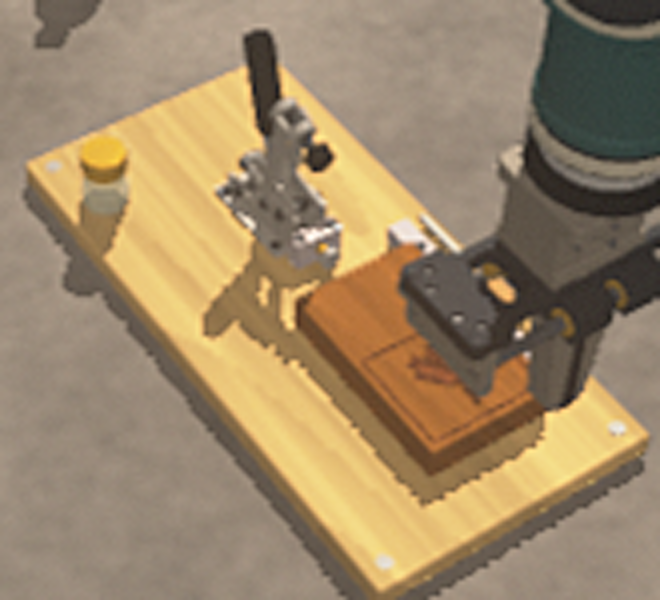

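View pics/top3.png

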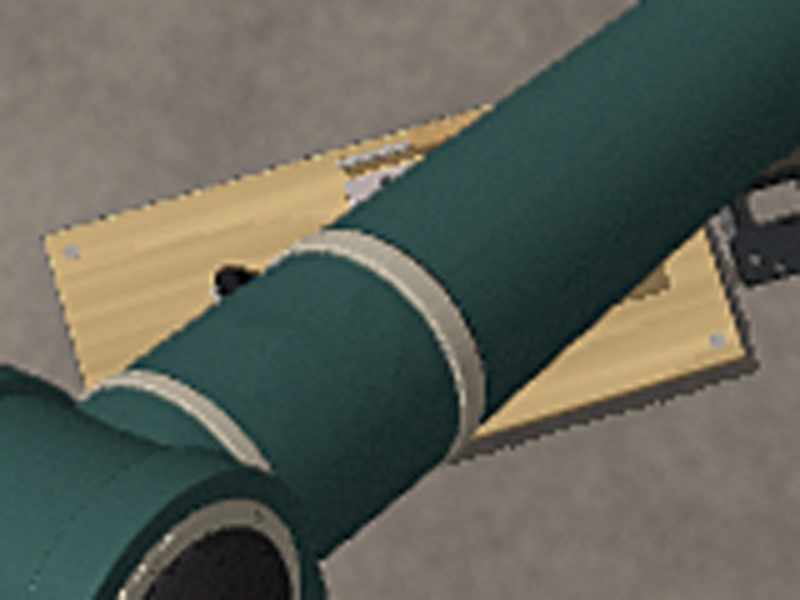

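Run:
```python
from h import *
print(env.sense()['gripper_width'],env.sense()['joint_positions'])
d=np.load('pics/side3.npz'); save('s3b',d['p'],6,(215,290,320,420))
```

```text
0.00023127215848956086 [-0.35849289  0.66807256  0.87950933  1.83399846 -0.63018112  0.94559584
  1.10663767]
```

View pics/s3b.png

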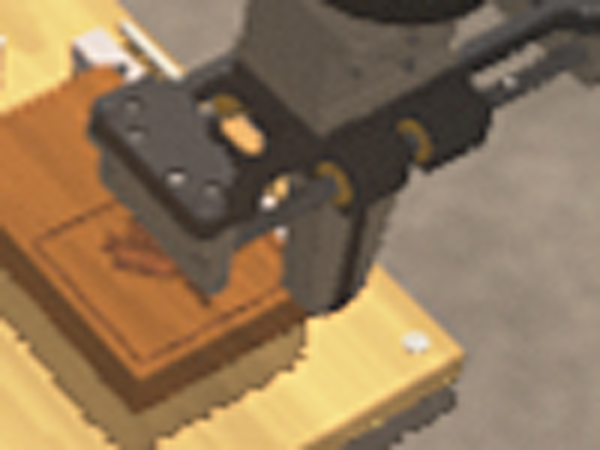

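Run:
```python
from h import *
env.movel(W(15,-185,25),rate=.15); st('down')
env.movel(W(15,-170,25),rate=.05); st()
y=-170.
while y<-125:
    fine=y>=-152
    y+=0.7 if fine else 3; env.movel(W(15,y,25),rate=.01 if fine else .02); f=F(); env.pause(.02); f2=F()
    print(round(y,1),np.round(f,1),np.round(f2,1))
    if (f+f2)[1]<-8 : break
env.pause(.2)
st()
p,d=viewer.read_camera('side'); save('side4',p,4,(165,315,235,400)); np.savez('pics/side4.npz',p=p,d=d)
X=cloud('side',d); Z=X-C0; bx=Z@RB
m2=(X[...,2]>.037)&(X[...,2]<.05)&(abs(bx[...,0]-.015)<.055)&(abs(bx[...,1]+.065)<.08)
m2=cv2.morphologyEx(m2.astype(np.uint8),cv2.MORPH_OPEN,np.ones((3,3)))>0
print(m2.sum(),cv2.minAreaRect(bx[m2][:,:2].astype(np.float32)*1000))
```

```text
down t15.33 tcp [  15.16 -185.74   25.61] F [-0.24 -0.49  0.21]
 t15.78 tcp [  15.41 -169.49   25.32] F [-1.22 -0.15  0.19]
-167.0 [-0.2  0.   0. ] [0.6 0.4 0.7]
-164.0 [-0.2  0.5  0.6] [-0.7 -0.1  0.7]
-161.0 [ 0.1 -0.9  0.1] [-0.5 -0.8 -0.1]
-158.0 [ 0.7 -0.9 -0.9] [-0.3  0.3  1.1]
-155.0 [ 0.3 -0.1  0.7] [ 0.  -0.6  0.6]
-152.0 [-1.   0.   1.3] [-0.9  0.1  0.4]
-151.3 [ 0.2  0.1 -0.4] [-0.5 -0.5  0.3]
-150.6 [-0.6 -0.4  0.3] [-0.  -1.4 -0.7]
-149.9 [-0.8 -0.5  0.6] [ 0.2 -0.8 -0.1]
-149.2 [-0.9 -0.4 -0.2] [ 0.  -0.5 -0.6]
-148.5 [-0.4 -0.3  0.8] [-0.1 -0.5  0.4]
-147.8 [ 1.8 -0.9  0.2] [-0.2 -1.   0.4]
-147.1 [-0.4 -0.4  0.7] [ 0.  -0.4  1. ]
-146.4 [ 0.  -1.4  0.5] [ 0.5 -1.8  0.4]
-145.7 [-0.  -0.5 -0.4] [ 0.1 -0.6  0.4]
-145.0 [ 0.1 -2.   0.8] [ 0.2 -0.6  0.5]
-144.3 [-0.9 -0.9  0.2] [-0.5 -0.8  1.2]
-143.6 [ 0.4 -0.8  0.8] [-0.8 -1.   0.3]
-142.9 [ 0.4 -1.5  0.1] [-0.4 -1.3  0.5]
-142.2 [ 0.1 -3.6 -1.3] [-0.6 -3.7 -2.6]
-141.5 [-0.1 -4.8 -1.6] [-0.  -5.4 -0.8]
 t21.88 tcp [  15.04 -142.9    25.3 ] F [ 0.66 -5.94 -1.06]
602 ((14.690261840820312, -62.091094970703125), (143.20274353027344, 90.96092224121094), 88.7782974243164)
```

View pics/side4.png

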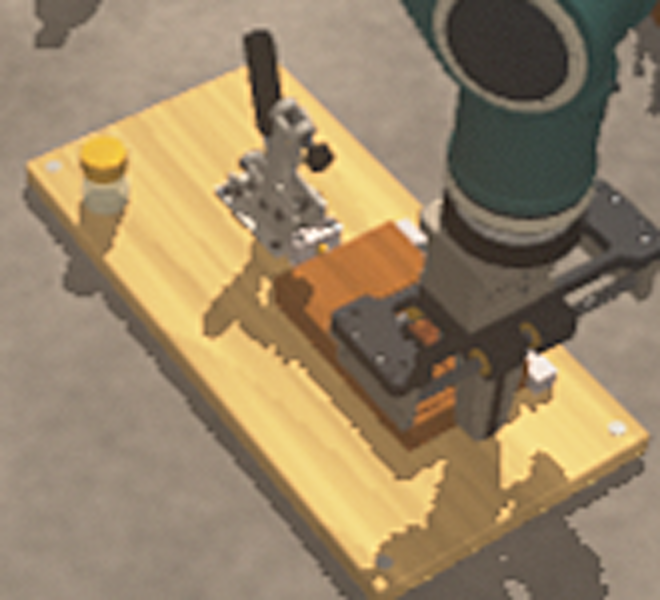

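Run:
```python
from h import *
env.movel(W(15,-155,25),rate=.05); 
env.movel(W(15,-165,110),rate=.2)
env.movel(W(15,-60,240),rate=.25)
env.reach(W(15,50,240),R3); st()
for c in('side','top'):
    p,d=viewer.read_camera(c); save(c+'5',p,5,(190,310,280,400) if c=='side' else (140,260,195,355)); np.savez('pics/%s5.npz'%c,p=p,d=d)
    X=cloud(c,d); Z=X-C0; bx=Z@RB
    m2=(X[...,2]>.037)&(X[...,2]<.05)&(abs(bx[...,0]-.015)<.055)&(abs(bx[...,1]+.065)<.08)
    m2=cv2.morphologyEx(m2.astype(np.uint8),cv2.MORPH_OPEN,np.ones((3,3)))>0
    print(m2.sum(),cv2.minAreaRect(bx[m2][:,:2].astype(np.float32)*1000))
```

```text
t24.26 tcp [ 14.47  49.88 239.13] F [-0.56 -1.11  0.38]
1696 ((14.399322509765625, -60.239776611328125), (145.09275817871094, 91.32125854492188), 89.56229400634766)
1252 ((15.836973190307617, -64.82941436767578), (90.82135772705078, 140.0429229736328), 0.09079062938690186)
```

View pics/side5.png

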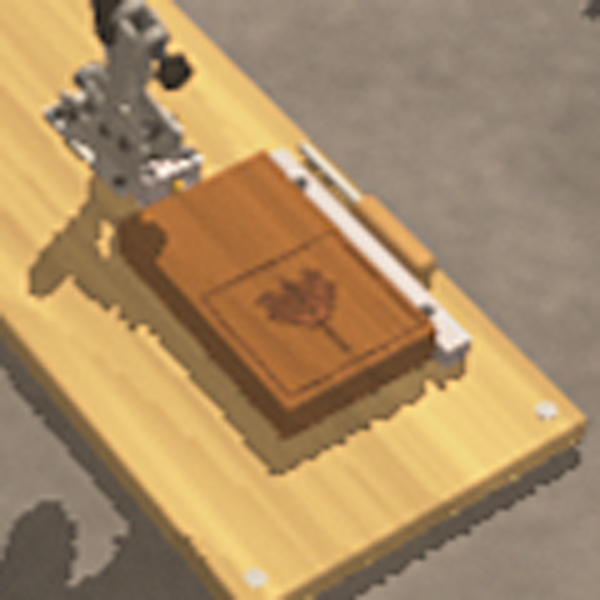

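View pics/top5.png

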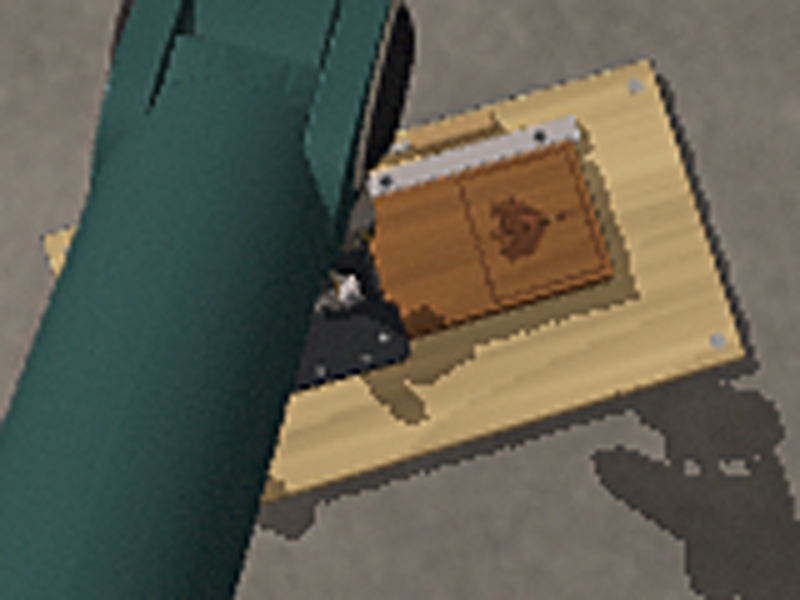

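Both views show the plaque flush on the back stop, square to about 0.1–0.4°, with y about −62 mm. Next comes the handle.

```bash
cat > hd.py <<'E'
from h import *
def go(y,z,rate=.03):  # corner y,z
    env.movel(W(15,y-10,z),rate=rate); f=F(); env.pause(.02); f2=F()
    g=(f+f2)/2; q=B(env.sense()['ee_pos']); print('cmd',round(y,1),round(z,1),'act',np.round(q[1:]+[10,0],1),'F',np.round(g,1)); return g
E
python3 - <<'E'
from hd import *
env.movel(W(15,59,150),rate=.15); st()
go(69,134); 
P=np.array([(69,134),(79,134),(111,131),(131,125),(148,116),(155,105)],float)
s=np.r_[0,np.cumsum(np.hypot(*np.diff(P,axis=0).T))]
for u in np.arange(5,s[-1]+1,5):
    g=go(np.interp(u,s,P[:,0]),np.interp(u,s,P[:,1]),.04)
    if np.linalg.norm(g)>10: print('STOP'); break
st()
p,d=viewer.read_camera('side'); save('side6',p,4,(165,315,235,400))
E
```

```text
t25.11 tcp [ 15.42  58.09 150.56] F [ 0.07 -0.34  0.  ]
cmd 69 134 act [ 68.9 134. ] F [0.1 0.  0.7]
cmd 74.0 134.0 act [ 74.4 134.1] F [ 0.8 -0.5  0.5]
cmd 79.0 134.0 act [ 79.3 134. ] F [0.  0.5 0.2]
cmd 84.0 133.5 act [ 84.2 133.5] F [ 0.5 -0.1  0.2]
cmd 89.0 133.1 act [ 89.3 133. ] F [-0.8 -0.1 -0.1]
cmd 93.9 132.6 act [ 94.3 132.6] F [-0.  -0.2  0.6]
cmd 98.9 132.1 act [ 99.2 132.1] F [-0.1  0.   0.1]
cmd 103.9 131.7 act [104.2 131.6] F [-0.6 -0.4  0.3]
cmd 108.9 131.2 act [109.2 131.2] F [ 0.1  0.1 -0.9]
cmd 113.7 130.2 act [114.  130.1] F [ 0.4 -0.2 -0.1]
cmd 118.5 128.7 act [118.8 128.6] F [ 0.2 -0.7  0.4]
cmd 123.3 127.3 act [123.6 127.2] F [ 0.5 -0.4  0.3]
cmd 128.1 125.9 act [128.4 125.8] F [ 0.4  0.3 -0.2]
cmd 132.7 124.1 act [133.1 124. ] F [0.2 0.  0. ]
cmd 137.2 121.7 act [137.5 121.6] F [-0.1  0.   0.1]
cmd 141.6 119.4 act [141.9 119.2] F [-0.6 -0.1 -0.3]
cmd 146.0 117.1 act [146.5 116.9] F [-0.3 -0.4  0.2]
cmd 149.5 113.7 act [149.8 113.4] F [-0.4  0.1 -0.1]
cmd 152.2 109.5 act [152.3 109.2] F [ 0.  -0.2 -0.4]
cmd 154.8 105.2 act [155.1 105. ] F [-0.6 -0.1  0.1]
 t31.35 tcp [ 14.76 145.1  104.97] F [-0.49 -0.33 -0.04]
```

View pics/side6.png

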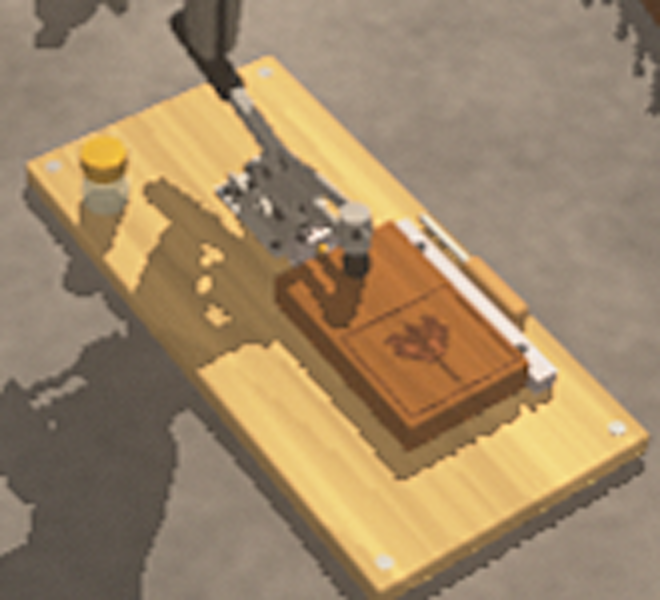

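The handle is nearly over at pixel (215,70), with the tip on its grip. The foot at (357,262) is just above the plaque. I'll keep pushing down slowly.

Run:
```python
from hd import *
z=105.; pk=0
while z>72:
    z-=1.2; y=np.interp(z,[71,81,92,105],[161,160,158,155])
    g=go(y,z,.02); n=-(-g[2]); pk=max(pk,g[2])
    if np.linalg.norm(g)>17: print('HIGH'); break
    if pk>3 and z<84 and g[2]<pk*.35 : print('dropped'); break
st()
p,d=viewer.read_camera('side'); save('side7',p,4,(165,315,235,400))
print([np.round(B(x['at']),1) for x in tip_of('side','grip_top')])
```

```text
cmd 155.3 103.8 act [155.3 103.8] F [ 0.5 -0.4 -0. ]
cmd 155.6 102.6 act [155.6 102.7] F [-0.1  0.4  2. ]
cmd 155.8 101.4 act [156.  101.5] F [-0.2  0.9  3.8]
cmd 156.1 100.2 act [156.4 100.3] F [-0.2  1.3  4.7]
cmd 156.4 99.0 act [156.8  99.2] F [0.2 0.9 5.7]
cmd 156.7 97.8 act [157.1  98. ] F [0.4 2.3 5.2]
cmd 156.9 96.6 act [157.5  96.9] F [0.  2.6 6.3]
cmd 157.2 95.4 act [157.8  95.7] F [-0.9  2.3  6.8]
cmd 157.5 94.2 act [158.1  94.5] F [0.  2.5 5.8]
cmd 157.8 93.0 act [158.5  93.2] F [0.1 2.4 6.8]
cmd 158.0 91.8 act [158.8  92. ] F [-0.4  2.   6.5]
cmd 158.3 90.6 act [159.1  90.8] F [0.2 2.8 6.1]
cmd 158.5 89.4 act [159.3  89.5] F [-0.   3.2  4.9]
cmd 158.7 88.2 act [159.5  88.3] F [-0.3  2.3  4.8]
cmd 158.9 87.0 act [159.1  87. ] F [0.3 2.4 3.8]
cmd 159.1 85.8 act [159.   85.7] F [-0.1  1.9  2.5]
cmd 159.3 84.6 act [159.1  84.5] F [0.4 1.2 1.3]
cmd 159.6 83.4 act [159.3  83.3] F [0.  0.3 0.8]
dropped
 t36.20 tcp [ 14.89 149.27  83.27] F [0.63 0.64 0.28]
[array([  9.8, 161.1,  80.5])]
```

View pics/side7.png

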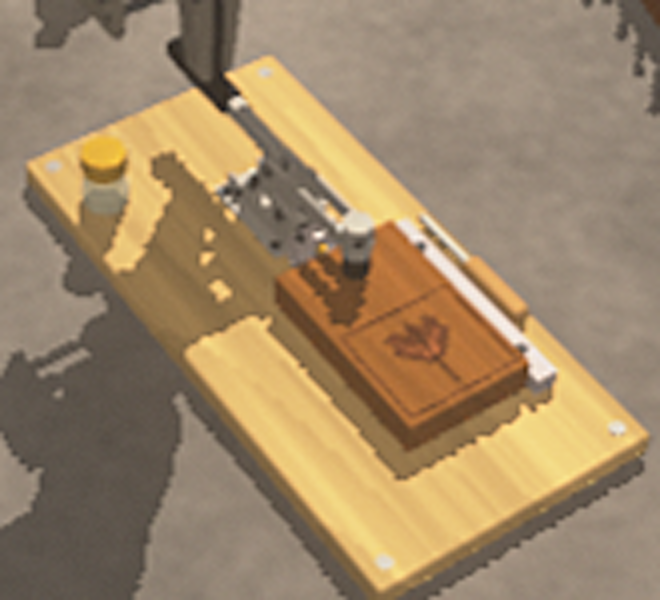

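The force fell as the linkage neared its centre, but grip_top still reads about 80 mm, so it may not have snapped yet. I'll continue gently.

Run:
```python
from hd import *
z=83.4
while z>70:
    z-=1.; g=go(np.interp(z,[71,83.4],[161,159.6]),z,.02)
    if g[2]>7: print('HARD STOP'); break
st()
p,d=viewer.read_camera('side'); print([np.round(B(x['at']),1) for x in tip_of('side','grip_top')])
q=B(env.sense()['ee_pos'])
env.movel(W(15,q[1],130),rate=.12); env.movel(W(15,q[1]+90,250),rate=.25); st('clear')
for c in('side','top'):
    p,d=viewer.read_camera(c); save(c+'8',p,4 if c=='side' else 5,(165,315,235,400) if c=='side' else (140,260,195,355))
    print([np.round(B(x['at']),1) for x in tip_of(c,'grip_top')],[np.round(B(x['at']),1) for x in tip_of(c,'foot')])
    X=cloud(c,d); bx=(X-C0)@RB
    m=(abs(bx[...,0]-.015)<.007)&(abs(bx[...,1]-.165)<.02)&(bx[...,2]>.03)&(bx[...,2]<.14)
    if m.any(): print(c,'grip z',m.sum(),np.percentile(bx[m][:,2]*1000,[10,50,90]))
    m2=(X[...,2]>.037)&(X[...,2]<.047)&(abs(bx[...,0]-.015)<.055)&(abs(bx[...,1]+.065)<.08)
    m2=cv2.morphologyEx(m2.astype(np.uint8),cv2.MORPH_OPEN,np.ones((3,3)))>0
    print('plq',m2.sum(),cv2.minAreaRect(bx[m2][:,:2].astype(np.float32)*1000))
```

```text
cmd 159.7 82.4 act [159.5  82.3] F [-0.6 -0.6  0.7]
cmd 159.8 81.4 act [159.8  81.3] F [-0.2  0.2 -0.1]
cmd 159.9 80.4 act [160.   80.3] F [-0.3  0.5 -0.1]
cmd 160.1 79.4 act [160.   79.4] F [-0.9 -0.2 -0.5]
cmd 160.2 78.4 act [160.2  78.3] F [-0.  -0.2  0.7]
cmd 160.3 77.4 act [160.3  77.4] F [ 0.3 -0.2  0.2]
cmd 160.4 76.4 act [160.4  76.3] F [ 0.1 -0.2 -0.2]
cmd 160.5 75.4 act [160.5  75.3] F [ 0.2 -0.   0.1]
cmd 160.6 74.4 act [160.6  74.4] F [ 0.4 -0.8  0.6]
cmd 160.7 73.4 act [160.7  73.5] F [-0.1  0.   1. ]
cmd 160.8 72.4 act [160.7  72.9] F [-1.8  0.1  7.1]
HARD STOP
 t39.23 tcp [ 15.43 150.74  72.91] F [-1.25  0.63  7.25]
[array([ 12.5, 162. ,  69.5])]
clear t40.72 tcp [ 14.14 240.22 248.88] F [-0.41 -0.01 -0.32]
[array([ 11.1, 159.8,  72.8])] [array([ 15.3, -64.4,  15.5]), array([ 15.8, -21.3,  42.6])]
side grip z 57 [66.55572033 70.50866173 73.90880232]
plq 1576 ((15.160804748535156, -60.64812469482422), (146.0609893798828, 91.54739379882812), 88.74552154541016)
[array([ 16.8, 161.2,  71.5])] []
top grip z 60 [68.15456017 71.13673366 73.19421234]
plq 878 ((15.532730102539062, -64.23553466796875), (90.2645492553711, 138.94371032714844), 0.03466818481683731)
```

View pics/side8.png

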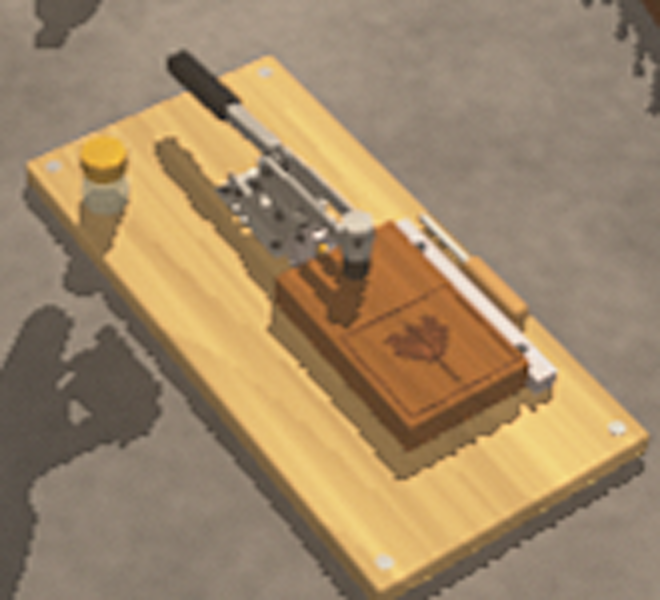

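View pics/top8.png

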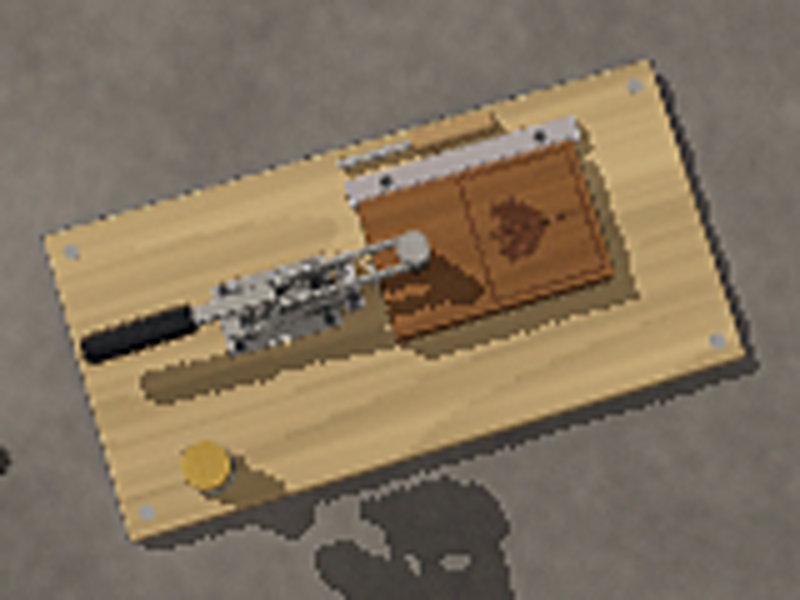

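The clamp is shut: the handle is down at (200,85) in the side view, the foot is on the plaque at (357,265), and the plaque is flush. The jar and gouge haven't moved, so I'm handing the job in.

```bash
python3 -c "
from h import *
workorder.finish_job(); st()"
```

```text
the job is handed in; nothing more can be done
the job is handed in; nothing more can be done
```

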